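# Put the watered plants back on their saucers

## Robot

A 6-joint arm with a two-finger parallel gripper is mounted at the origin on the work surface. World frame = base frame: x ahead of the robot, y to its left, z up, the work surface at z = 0. Lengths are in mm, angles in rad, forces in N, time in s.
With the tool pointing down it reaches from about 275 to 825 mm from the base axis. Payload 4.9 kg.
Tool frame: the origin (TCP) lies at the very end of the fingers, on their centre line; the grasp point (between the pads) lies 19 mm behind it; z points along the fingers, y is the line along which they close (so a half turn about z gives the same grasp; the last joint's range is limited). The gripper opens to 85 mm and grips with 20 to 120 N. Pads are 22 mm wide; open, the fingers measure 114 mm over their backs; the gripper's body (76 mm by 85 mm) begins 54 mm behind the grasp point. The pads swing forward as they close: fully open they stand 13 mm farther back than shut.
Start: joints at [1.027, 0.326, -0.193, 1.052, 0, 1.437], TCP at [219.131, 504.48, 231.281] pointing down, gripper open.
Joint ranges: [-2.65, 2.65], [-0.97, 1.79], [-1.3, 1.35], [-1.93, 2.1], [-1.47, 1.37], [-3.14, 3.14]. Speed limits (rad/s): [2.57, 2.57, 3.14, 3.14, 3.14, 3.14].

## Interface

Orientations are given as [roll, pitch, yaw] about the fixed x, y, z axes, in that order (R = Rz(yaw) Ry(pitch) Rx(roll)).
In Python, from bench import bot, solve_ik, imaging gives the robot as it stands. Calls block until the motion is done:
- bot.move_ptp(position, orientation): joint-space move of the TCP to a pose.
- bot.movel(position, rot=None, max_speed=150, threshold=None): straight line of the TCP; rot=None keeps the orientation; max_speed is the mean speed in mm/s. With threshold (N) it stops when the force on the tool has changed by that much, and returns True; else False.
- bot.move_j(angles): joint-space move.
- bot.grip(opening, effort=None): opening from 0.0 (shut) to 1.0 (fully open); effort is the grip in N (None keeps the last); returns when the fingers have stopped.
- bot.dwell(seconds).
- solve_ik(position, orientation): joint angles nearest the present ones, or None.
- bot.get_state(): the state.
- imaging.capture(name): name is "scene" or "side" or "wrist"; returns the picture (400x640x3 uint8, blue, green, red); there is no depth.
- imaging.camera_model(name): a dict with "K" (3x3 intrinsics, pixels), "position" and "rotation" of the camera in the world. Camera axes: x right, y up, looking along -z (the intrinsics and any distortion apply to the point x, -y, -z); pixel columns grow to the right and rows downward; lengths in mm; the calibration is good to about 2 mm. A picture is of the moment at which its call begins: read the wrist's pose just before it. camera_model takes no time and is no camera call; for the wrist camera it gives the pose at the moment of the call.
A pose or a line that the arm cannot do raises bot.IKError and nothing moves.
- bot.sign_off(): hands the job in; it is judged then, once.
The state is a dict: "t": time; "qpos": joint angles; "joint_velocities": joint speeds; "effort": joint torques, N m; "tcp_pos": TCP position; "orientation": TCP orientation; "contact_force": force on the tool from outside, world axes, zero at the start; "wrist_torque": the same for the moment, N m; "opening": opening from 0.0 (shut) to 1.0 (fully open); "gripper_force": force on a finger pad.
Only numpy, scipy, OpenCV 4.12 (cv2) and the standard library are available. Lean on these libraries where they do the work, as an engineer would, in place of code of your own. Each camera call takes 0.05 s, during which the arm holds its last target. There are 200 camera calls.

## Task

The plants have drained after watering: put each potted plant back on the saucer of its own shape and size, so that it stands upright and flat inside the saucer's rim, the square and the long pot turned to line up with their saucers. Set them down gently, without dropping or tipping any, and leave the saucers, the white coral ornament and the watering can where they stand.

Things in the scene. Friction and masses are not known exactly. Their poses are not given: they have to be found in the camera images.
- pot_large: The large round pot: collar diameter 66 mm, foot diameter 52 mm, pot height 60 mm, with a round ribbed cactus standing 28 mm above the rim (88 mm in all) and narrower than the pot. About 0.3 kg. Terracotta, with a 22 mm high thicker collar round its top to grip by from above (mid-collar is 49 mm above the underside). Origin at the centre of its underside, z up.
- pot_small: The small round pot: collar diameter 48 mm, foot diameter 34 mm, pot height 52 mm, with a pale leafy rosette 16 mm above the rim (68 mm in all), narrower than the pot. About 0.14 kg. Terracotta, with a 22 mm high thicker collar round its top to grip by from above (mid-collar is 41 mm above the underside). Origin at the centre of its underside, z up.
- pot_square: The square pot: collar 58 x 58 mm, foot 44 x 44 mm, pot height 56 mm, with a spiky rosette 24 mm above the rim (80 mm in all), narrower than the pot. About 0.26 kg. Terracotta, with a 22 mm high thicker collar round its top to grip by from above (mid-collar is 45 mm above the underside). Origin at the centre of its underside, z up. Its sides are parallel to its x and y axes.
- pot_long: The long rectangular pot: collar 54 mm along its x axis by 112 mm along its y axis, foot 40 x 98 mm, pot height 54 mm, three small plants up to 25 mm above the rim (79 mm in all). About 0.36 kg. Terracotta, with a 22 mm high thicker collar round its top to grip by from above (mid-collar is 43 mm above the underside). Origin at the centre of its underside, z up. Grip across the 54 mm.
- saucer_large: The large round terracotta saucer, for the large round pot: 80 mm across the rim, floor 68 mm in diameter (8 mm clear all round the pot's foot). Loose on the desk, 10 mm high; its floor is 4 mm thick, so the pot's underside stands 4 mm above the saucer's. Origin at the centre of its underside, z up.
- saucer_small: The small round terracotta saucer, for the small round pot: 62 mm across the rim, floor 50 mm in diameter (8 mm clear all round the pot's foot). Loose on the desk, 10 mm high; its floor is 4 mm thick, so the pot's underside stands 4 mm above the saucer's. Origin at the centre of its underside, z up.
- saucer_square: The square terracotta saucer, for the square pot: 72 x 72 mm over the rim, floor 60 x 60 mm (8 mm clear all round the pot's foot). Loose on the desk, 10 mm high; its floor is 4 mm thick, so the pot's underside stands 4 mm above the saucer's. Origin at the centre of its underside, z up. Its sides are parallel to its x and y axes.
- saucer_long: The long rectangular terracotta saucer, for the long pot: 68 mm along its x axis by 126 mm along its y axis over the rim, floor 56 x 114 mm (8 mm clear all round the pot's foot). Loose on the desk, 10 mm high; its floor is 4 mm thick, so the pot's underside stands 4 mm above the saucer's. Origin at the centre of its underside, z up.
- ornament: White ceramic coral ornament, a knobbly ball about 78 mm across and 64 mm high, standing among the pots; not to be moved. Origin at the centre of its underside.
- watering_can: White watering can standing to the robot's right, body 100 mm in diameter and 100 mm high, spout reaching 130 mm out along its +x axis (tip 125 mm high), brass handle 97 mm out along -x; not to be moved. Origin at the centre of the body's underside.
Not all that is in view belongs to the job. What is shaped like the saucer_square but pink is not meant.

How it is judged:
By the outcome, as a careful person would: the job done as asked, in the order asked, and still so for the second after the job is handed in, with the robot touching nothing.
It also fails if it takes over 112 s, if anything falls off the work surface, if the arm or the gripper's body presses on something with over 40 N, if the wrist force passes 120 N, or if a joint passes its speed limit or range.

## Working session

There is one attempt and no reset: what is moved stays moved. The work goes in short steps, each a Python script; the robot and the scene stay as the last script left them, time stands still between calls to the robot, and variables do not carry over. Pictures are saved under pics/ and viewed, at most 14 in all, crops included, and the job is handed in when it is done.

```bash
ls; mkdir -p pics; python3 - <<'E'
from bench import bot, solve_ik, imaging
import cv2
for n in ["scene","side","wrist"]:
    m=imaging.camera_model(n); print(n,m)
    cv2.imwrite(f"pics/{n}0.png",cv2.resize(imaging.capture(n),(800,500)))
print(bot.get_state())
E
```

```text
pics
scene {'K': array([[397.04183695,   0.        , 319.03033288],
       [  0.        , 397.04183695, 196.79569162],
       [  0.        ,   0.        ,   1.        ]]), 'position': array([1173.0192418 ,  455.17279493,  904.12335144]), 'rotation': array([ 0.71417981, -0.00946315,  2.25054486])}
side {'K': array([[433.3160179 ,   0.        , 318.71038488],
       [  0.        , 433.3160179 , 195.38994016],
       [  0.        ,   0.        ,   1.        ]]), 'position': array([ 175.42422603, -875.19401404,  616.39679258]), 'rotation': array([ 1.03516   , -0.01210184, -0.43104183])}
wrist {'K': array([[307.73833143,   0.        , 315.13974546],
       [  0.        , 307.73833143, 200.51293037],
       [  0.        ,   0.        ,   1.        ]]), 'position': array([147.35826629, 535.09489434, 373.5284568 ]), 'rotation': array([-0.31068505,  0.00186144,  1.16070955])}
{'t': 0.15, 'qpos': array([ 1.02680597e+00,  3.26810351e-01, -1.93331952e-01,  1.05201804e+00,
        4.46084495e-05,  1.43659231e+00]), 'joint_velocities': array([ 0.00045512, -0.00230714,  0.00137965, -0.00099018, -0.00086052,
        0.00081077]), 'effort': array([ 8.14529012e-04, -4.43704462e+01,  2.62665278e+01,  1.04465501e-02,
       -1.42621766e-04,  3.52510469e-06]), 'tcp_pos': array([218.87755814, 504.09417076, 230.67016885]), 'orientation': array([-3.14024687e+00, -2.26714209e-04,  2.73180612e+00]), 'contact_force': array([-0.08604417, -0.82114577, -0.23583947]), 'wrist_torque': array([0.03874318, 0.01009386, 0.05017489]), 'gripper_force': 0.0, 'opening': 0.9986214001619181}
```

View pics/scene0.png

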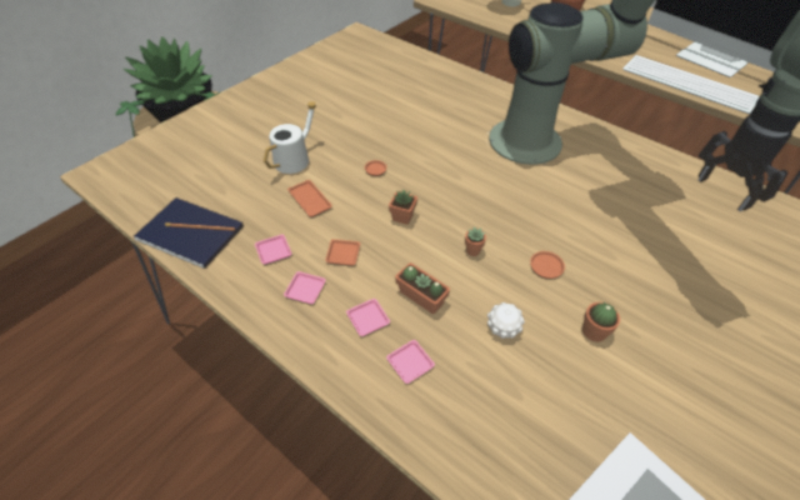

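View pics/side0.png

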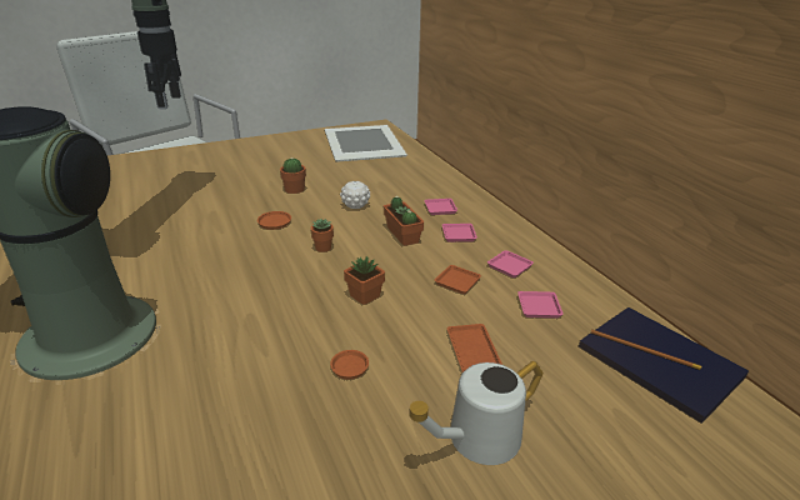

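The scene shows the pots, in 800-px coordinates, at large (601,322), small (475,243), square (403,207) and long (422,290). The terracotta saucers are at large (547,265), small (375,168), square (343,253) and long (310,199), and the pink ones are decoys. The side view agrees.

```bash
cat > h.py <<'E'
from bench import bot, solve_ik, imaging
import numpy as np, cv2
from scipy.spatial.transform import Rotation as R
def ray(m,px,z):
    """pixel(s) (640x400) -> world xy at height z"""
    px=np.atleast_2d(np.asarray(px,float)); K=m["K"]
    d=np.c_[(px[:,0]-K[0,2])/K[0,0],-(px[:,1]-K[1,2])/K[1,1],-np.ones(len(px))]
    d=R.from_euler("xyz",m["rotation"]).apply(d); p=np.array(m["position"])
    return (p+d*((z-p[2])/d[:,2])[:,None])[:,:2]
def proj(m,P):
    c=R.from_euler("xyz",m["rotation"]).inv().apply(np.atleast_2d(P)-m["position"]); K=m["K"]
    return np.c_[K[0,2]+K[0,0]*c[:,0]/-c[:,2],K[1,2]-K[1,1]*c[:,1]/-c[:,2]]
E
python3 - <<'E'
from h import *
m=imaging.camera_model("scene"); print("base",proj(m,[0,0,0])/.8)
o={"potL":(601,322,30),"potS":(475,243,26),"potQ":(403,207,28),"potG":(422,290,27),"sL":(547,265,5),"sS":(375,168,5),"sQ":(343,253,5),"sG":(310,199,5),"orn":(505,322,32),"can":(290,150,50)}
for k,(u,v,z) in o.items(): print(k,ray(m,(u*.8,v*.8),z).round()[0])
s=bot.get_state(); w=imaging.camera_model("wrist"); Rt=R.from_euler("xyz",s["orientation"])
print("cam in tool",Rt.inv().apply(w["position"]-s["tcp_pos"]),"look",Rt.inv().apply(R.from_euler("xyz",w["rotation"]).apply([0,0,-1])))
for p in [(480,-60,300),(480,150,300),(400,-100,300)]:
  for yaw in (np.pi/2,0,-np.pi/2,np.pi): print(p,yaw,solve_ik(p,[np.pi,0,yaw]))
E
```

```text
base [[525.24875314 141.05218514]]
potL [475. 439.]
potS [454. 116.]
potQ [470. -89.]
potG [643. 102.]
sL [388. 275.]
sS [ 381. -259.]
sQ [ 662. -116.]
sG [ 582. -309.]
orn [602. 285.]
can [ 511. -451.]
cam in tool [  77.97450213   -0.20135685 -142.93801617] look [-3.05955288e-01 -3.69009238e-04  9.52045811e-01]
(480, -60, 300) 1.5707963267948966 [-0.2770975   0.16345889 -0.23040214  1.17693529  0.          1.29369883]
(480, -60, 300) 0 [-0.2770975   0.16345889 -0.23040214  1.17693529  0.          2.86449516]
(480, -60, 300) -1.5707963267948966 [-0.2770975   0.16345889 -0.23040214  1.17693529  0.         -1.84789382]
(480, -60, 300) 3.141592653589793 [-0.2770975   0.16345889 -0.23040214  1.17693529  0.         -0.2770975 ]
(480, 150, 300) 1.5707963267948966 [ 0.1560037   0.20029576 -0.18489199  1.18560858  0.          1.72680003]
(480, 150, 300) 0 [ 0.1560037   0.20029576 -0.18489199  1.18560858  0.         -2.98558895]
(480, 150, 300) -1.5707963267948966 [ 0.1560037   0.20029576 -0.18489199  1.18560858  0.         -1.41479262]
(480, 150, 300) 3.141592653589793 [ 0.1560037   0.20029576 -0.18489199  1.18560858  0.          0.1560037 ]
(400, -100, 300) 1.5707963267948966 [-0.42444674  0.02488477 -0.38597528  1.15993628  0.          1.14634959]
(400, -100, 300) 0 [-0.42444674  0.02488477 -0.38597528  1.15993628  0.          2.71714591]
(400, -100, 300) -1.5707963267948966 [-0.42444674  0.02488477 -0.38597528  1.15993628  0.         -1.99524307]
(400, -100, 300) 3.141592653589793 [-0.42444674  0.02488477 -0.38597528  1.15993628  0.         -0.42444674]
```

```bash
cat >> h.py <<'E'
def look(cx,cy,cz,yaw=np.pi):
    """TCP pose that puts the wrist camera at (cx,cy,cz) looking straight down"""
    Rt=R.from_euler("xyz",[np.pi,0,yaw])*R.from_euler("y",0.311)
    return np.array([cx,cy,cz])-Rt.apply([78,0,-143]), Rt.as_euler("xyz")
E
python3 - <<'E'
from h import *
import json
for n,c in (("a",(470,270,440)),("b",(500,-170,440))):
    p,o=look(*c); print(p,solve_ik(p,o))
    bot.move_ptp(p,o); bot.dwell(.3)
    m=imaging.camera_model("wrist"); im=imaging.capture("wrist")
    cv2.imwrite(f"pics/w{n}.png",im); cv2.imwrite(f"pics/w{n}_v.png",cv2.resize(im,(800,500)))
    json.dump({k:np.array(v).tolist() for k,v in m.items()},open(f"m{n}.json","w"))
    print(m["position"],m["rotation"],bot.get_state()["t"])
E
```

```text
[500.49863986 270.         279.99114722] [0.31387134 0.57924981 0.27898552 1.56723476 0.09461987 0.29972014]
[469.21094596 270.37334813 440.24098609] [-1.15108748e-05  1.54200159e-04  1.57202739e+00] 1.8917
[ 530.49863986 -170.          279.99114722] [-0.38037363  0.56518328  0.2557185   1.55137173 -0.11385769 -0.36372764]
[ 500.00485921 -169.70544263  440.09441998] [1.76887716e-04 1.97300370e-04 1.57172615e+00] 3.8583
```

View pics/wa_v.png

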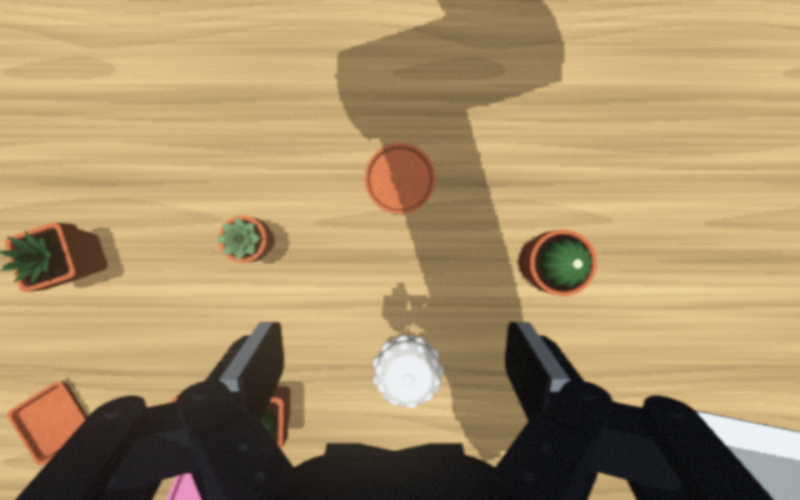

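View pics/wb_v.png

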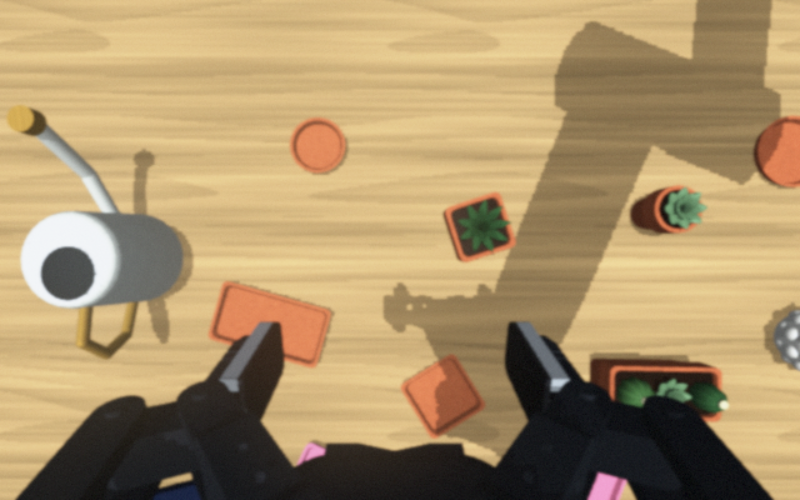

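The gripper hides the lower part of both wrist views, and everything else is clear. Pixels are in 800-px coordinates. View a has the large saucer at (400,179), the large pot at (563,263) and the small pot at (243,239). View b has the small saucer at (318,146), the square pot at (480,227), the square saucer at (443,396) and the long saucer at (270,324). The long pot is partly hidden. I'll enlarge the crops next, and take one more view for the long pot.

```bash
python3 - <<'E'
from h import *
import json
p,o=look(580,100,380); print(solve_ik(p,o)); bot.move_ptp(p,o); bot.dwell(.3)
m=imaging.camera_model("wrist"); im=imaging.capture("wrist"); cv2.imwrite("pics/wc.png",im)
json.dump({k:np.array(v).tolist() for k,v in m.items()},open("mc.json","w"))
L=lambda n:cv2.imread(f"pics/w{n}.png")
# name,img,center(640 px),half
items=[("a",450,210,33),("a",194,191,33),("b",384,182,33),("c",*proj(m,[643,102,40])[0].astype(int),50),("b",354,316,50),("b",216,259,50)]
out=[]
for n,u,v,h in items:
    i=L(n); i=cv2.copyMakeBorder(i,60,60,60,60,0)[v-h+60:v+h+60,u-h+60:u+h+60]
    c=cv2.resize(i,(264,264),interpolation=cv2.INTER_CUBIC); 
    for g in range(0,264,66): cv2.putText(c,str(u-h+g*2*h//264),(g,8),0,.3,(0,0,0)); cv2.putText(c,str(v-h+g*2*h//264),(0,g+18),0,.3,(0,0,0))
    out.append(c); print(n,u-h,v-h,2*h/264)
cv2.imwrite("pics/comp.png",np.vstack([np.hstack(out[:3]),np.hstack(out[3:])]))
print(m["position"],bot.get_state()["t"])
E
```

```text
[0.03744091 0.73227351 0.40055674 1.54987537 0.0114549  0.03564636]
a 417 177 0.25
a 161 158 0.25
b 351 149 0.25
c 268 207 0.3787878787878788
b 304 266 0.3787878787878788
b 166 209 0.3787878787878788
[579.90067753  98.53472052 380.46096823] 5.3167
```

View pics/comp.png

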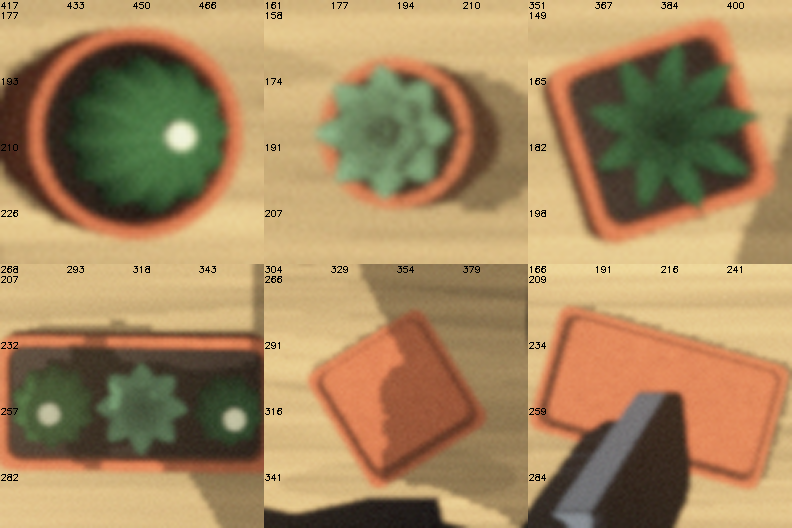

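Every outline can be read in this composite. The long pot fills its crop, so I'll measure it on the full picture by colour.

```bash
python3 - <<'E'
from h import *
import json
M={n:json.load(open(f"m{n}.json")) for n in "abc"}
for n in M: M[n]={k:np.array(v) for k,v in M[n].items()}
for n,c,u,v,z in [("potL","a",450.7,210.2,60),("potS","a",194,191,52),("potS b","b",680*.8,209*.8,45),("sL","a",320,143.2,10),("sS","b",254.8,116.8,10)]:
    print(n,ray(M[c],(u,v),z).round(1))
def quad(n,c,px,z):
    w=ray(M[c],px,z); r=cv2.minAreaRect(w.astype(np.float32)); print(n,"mean",w.mean(0).round(1),"rect",np.round(r[0],1),np.round(r[1],1),"edge01 deg",[round(np.degrees(np.arctan2(*(w[b]-w[a])[::-1])),1) for a,b in((0,1),(3,2),(0,3),(1,2))])
f=lambda l,off,o,s:[(o[0]+(x-off[0])*s,o[1]+(y-off[1])*s) for x,y in l]
s=.3788
quad("potQ","b",f([(543,85),(725,18),(778,187),(600,245)],(528,0),(351,149),.25),56)
quad("sQ","b",f([(309,378),(418,308),(487,414),(378,488)],(264,264),(304,266),s),10)
quad("sG","b",f([(566,304),(795,366),(757,490),(533,428)],(528,264),(166,209),s),10)
im=cv2.imread("pics/wc.png"); h=cv2.cvtColor(im,cv2.COLOR_BGR2HSV)
k=cv2.inRange(h,(3,110,165),(15,255,255)); k[:, :230]=0; k[:,410:]=0; k[:215]=0;k[300:]=0
u=np.argwhere(k)[:,::-1]; r=cv2.minAreaRect(u.astype(np.float32)); print(r); quad("potG","c",cv2.boxPoints(r),54)
v=im.copy(); cv2.polylines(v,[cv2.boxPoints(r).round().astype(int)],1,(255,0,0),1)
cv2.imwrite("pics/cg.png",cv2.resize(v[200:310,230:410],(720,440)))
E
```

```text
potL [[481.  437.8]]
potS [[457.4 117.5]]
potS b [[456.9 124. ]]
sL [[389.1 277. ]]
sS [[ 383.  -254.2]]
potQ mean [477.3 -83.4] rect [477.3 -82.8] [55.2 60.5] edge01 deg [np.float64(110.3), np.float64(108.1), np.float64(19.7), np.float64(17.5)]
sQ mean [ 661.8 -114.3] rect [ 662.2 -114.1] [68.7 69.7] edge01 deg [np.float64(122.8), np.float64(124.2), np.float64(32.2), np.float64(33.1)]
sG mean [ 582.3 -306.8] rect [ 582.6 -306.4] [125.6  68.6] edge01 deg [np.float64(74.9), np.float64(74.6), np.float64(-14.8), np.float64(-17.0)]
((314.08624267578125, 259.9120788574219), (96.77332305908203, 51.91947937011719), 1.2873289585113525)
potG mean [643.   97.2] rect [643.   97.2] [102.7  55.1] edge01 deg [np.float64(178.6), np.float64(178.6), np.float64(88.6), np.float64(88.6)]
```

View pics/cg.png

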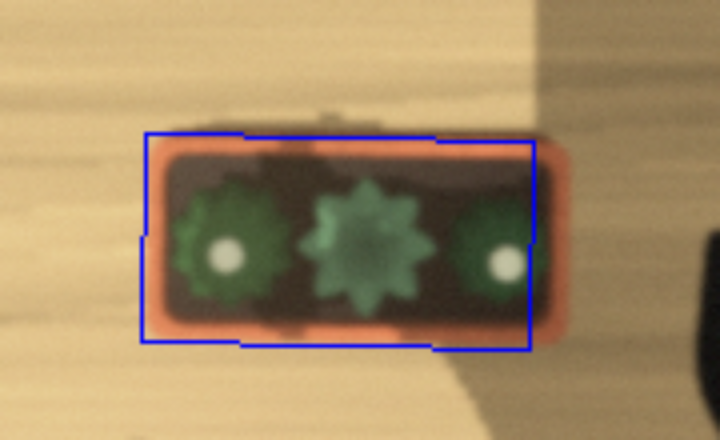

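The long pot's collar corners in this crop are (151,138), (570,144), (567,345) and (146,336). That puts it at about (643,103) with a yaw of -1°. I'll start with the large pot.

```bash
cat >> h.py <<'E'
def transfer(src,dst,z,y0,y1,lift=110):
    """carry a pot: src,dst xy; z TCP height at grasp on the desk; tool yaws in deg"""
    o=lambda y:[np.pi,0,np.radians(y)]
    st=lambda l:(lambda s:print(l,"t",round(s["t"],1),"tcp",s["tcp_pos"].round(1),"yaw",round(float(np.degrees(s["orientation"][2])),1),"open",round(s["opening"],3),"F",s["contact_force"].round(1),"gf",round(s["gripper_force"],1)))(bot.get_state())
    bot.move_ptp([*src,z+lift],o(y0))
    print("touch",bot.movel([*src,z+45],max_speed=150),bot.movel([*src,z],max_speed=60,threshold=8)); st("at")
    bot.grip(0.0,40); st("grip")
    bot.movel([*src,z+20],max_speed=40); bot.movel([*src,z+lift],max_speed=150); st("up")
    bot.move_ptp([*dst,z+lift],o(y1)); bot.movel([*dst,z+16],max_speed=120); bot.dwell(.3)
    print("down",bot.movel([*dst,z+1],max_speed=12,threshold=2.5)); st("set")
    bot.grip(1.0); bot.dwell(.2); st("open")
    bot.movel([*dst,z+50],max_speed=80); bot.movel([*dst,z+lift],max_speed=200); st("done")
E
python3 - <<'E'
from h import *
transfer((481,438),(389,277),22.5,140,140)
E
```

```text
touch False False
at t 8.2 tcp [481.2 438.1  22.7] yaw 140.0 open 1.003 F [-0.4  0.2 -0.7] gf 0.0
grip t 8.5 tcp [481.4 438.2  23.3] yaw 140.0 open 0.763 F [-0.2  0.2  4.2] gf 45.1
up t 9.9 tcp [480.4 437.6 131.6] yaw 140.0 open 0.763 F [ 0.1 -0.1 -3.5] gf 45.1
down True
set t 12.8 tcp [388.9 277.   27.2] yaw 140.0 open 0.764 F [0.2 0.5 5.6] gf 45.9
open t 13.4 tcp [387.8 276.4  26.3] yaw 140.0 open 0.997 F [-0.1 -0.8  0.5] gf 0.0
done t 14.5 tcp [389.1 277.  132.4] yaw 140.0 open 1.0 F [-0.4  0.5  0.1] gf 0.0
```

```bash
python3 - <<'E'
from h import *
transfer((457.4,118),(383,-254.2),18,90,90)
transfer((477.3,-83.2),(662,-114.2),20,108.9,123)
transfer((643.3,103),(582.4,-306.7),19,89,74.9)
p,o=look(470,270,440); bot.move_ptp(p,o); bot.dwell(.2)
a=imaging.capture("wrist"); p,o=look(540,-190,480); bot.move_ptp(p,o); bot.dwell(.2); b=imaging.capture("wrist")
p,o=look(470,-190,480); 
cv2.imwrite("pics/fb.png",cv2.resize(b,(800,500)))
s=imaging.capture("side")
cv2.imwrite("pics/fs.png",cv2.resize(s[120:400,150:],(784,448)))
E
```

```text
touch False False
at t 16.7 tcp [457.6 118.   18.1] yaw 90.0 open 1.001 F [ 0.6 -0.6  0.1] gf 0.0
grip t 17.2 tcp [457.7 118.1  18.5] yaw 90.0 open 0.549 F [-0.9  0.1  5.6] gf 40.7
up t 18.6 tcp [456.8 117.9 127.3] yaw 90.0 open 0.553 F [ 0.3  0.8 -1.4] gf 41.2
down True
set t 22.1 tcp [ 382.9 -254.2   22.5] yaw 90.0 open 0.553 F [-1.5  0.1  5.6] gf 41.7
open t 22.8 tcp [ 382.3 -253.6   21.9] yaw 90.0 open 1.002 F [-0.   0.9  1. ] gf 0.0
done t 24.0 tcp [ 383.1 -254.3  127.9] yaw 90.0 open 1.002 F [-0.1 -0.4  0.3] gf 0.0
touch False False
at t 26.3 tcp [477.5 -83.2  20.1] yaw 108.9 open 0.999 F [-0.4 -0.3 -0.1] gf 0.0
grip t 26.6 tcp [477.5 -83.4  20.5] yaw 108.9 open 0.673 F [-1.2  0.5  5.2] gf 43.7
up t 28.0 tcp [476.7 -83.  129.3] yaw 108.9 open 0.672 F [-0.9 -0.3 -3.1] gf 43.2
down True
set t 30.9 tcp [ 661.9 -114.2   24.6] yaw 123.0 open 0.673 F [-0.1  0.2  5.5] gf 44.1
open t 31.6 tcp [ 660.4 -113.7   22.9] yaw 123.0 open 1.0 F [ 0.7 -0.4  0.8] gf 0.0
done t 32.7 tcp [ 662.2 -114.2  130.1] yaw 123.0 open 1.001 F [-0.   0.6 -1.3] gf 0.0
touch False False
at t 35.1 tcp [643.6 103.   19.2] yaw 89.0 open 0.998 F [1.2 0.2 0.5] gf 0.0
grip t 35.5 tcp [643.6 103.   19.6] yaw 89.0 open 0.625 F [-1.3 -0.6  4. ] gf 44.1
up t 36.9 tcp [642.6 103.  128.1] yaw 89.0 open 0.624 F [ 0.3  0.4 -4.1] gf 43.3
down True
set t 40.6 tcp [ 582.3 -306.6   23.6] yaw 74.9 open 0.625 F [-0.5 -0.   6.8] gf 44.3
open t 41.2 tcp [ 580.8 -305.6   21.7] yaw 74.9 open 1.001 F [0.3 0.4 0.4] gf 0.0
done t 42.4 tcp [ 582.5 -306.8  129.1] yaw 74.9 open 0.999 F [ 0.1 -0.4  0.1] gf 0.0
```

View pics/fb.png

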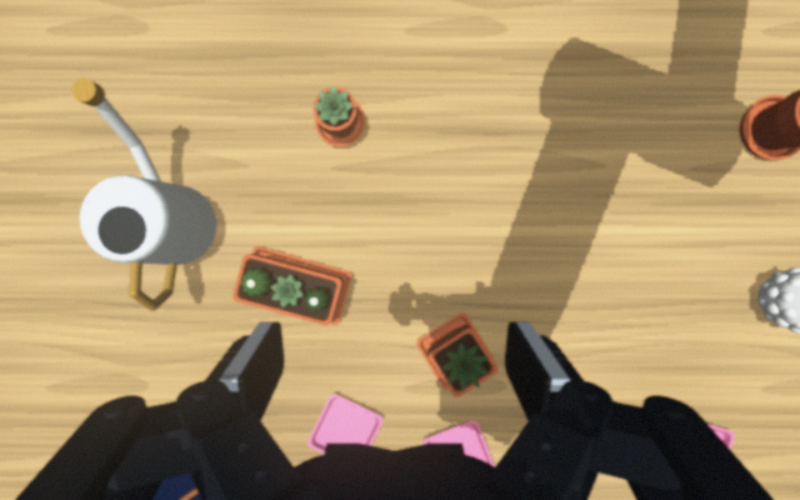

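View pics/fs.png

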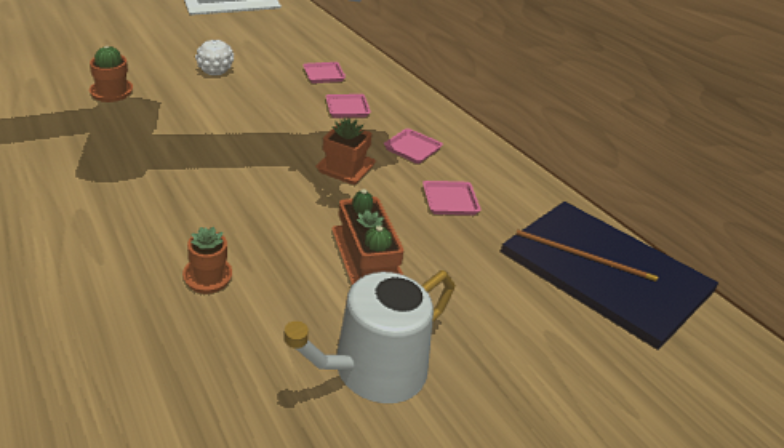

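All four pots stand upright in their saucers in both pictures. Each touched down about 4 mm above desk level, which matches the saucer floor. The ornament and watering can still stand in their places.

```bash
python3 -c "
from bench import bot
print(bot.sign_off())"
```

```text
the job is handed in; nothing more can be done
None
```

All four potted plants are standing upright on their matching saucers, with the square and long pots lined up with theirs; the job was handed in after about 45 s of robot time, and I did not touch the ornament or the watering can.

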